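Lay a wax block in the trimming jig and close the guide

ROBOT

A 6-joint arm with a two-finger parallel gripper is mounted at the origin on a cart in front of the work surface, level with it; the furniture and walls round the work are solid. World frame = base frame: x ahead of the robot, y to its left, z up, the work surface at z = 0. Lengths are in mm, angles in rad, forces in N, time in s.
With the tool pointing down it reaches from about 275 to 1000 mm from the base axis. Payload 8.4 kg.
Tool frame: the origin (TCP) lies at the very end of the fingers, on their centre line; the grasp point (between the pads) lies 19 mm behind it; z points along the fingers, y is the direction in which the jaws open and shut (so a half turn about z gives the same grasp; the last joint's range is limited). The gripper opens to 85 mm and grips with 20 to 120 N. Pads are 22 mm wide; open, the fingers measure 114 mm over their backs; the gripper's body (76 mm by 85 mm) begins 54 mm behind the grasp point. The pads swing forward as they close: fully open they stand 13 mm farther back than shut.
Start: joints at [1.27, 0.353, 1.633, -0, 1.155, -0.002], TCP at [183.982, 597.309, 207.881] pointing down, gripper open.
Joint ranges: [-2.63, 2.63], [-0.92, 2.1], [0.06, 2.66], [-1.3, 4.44], [0, 2.69], [-3.02, 3.02]. Speed limits (rad/s): [2.22, 2.22, 2.79, 3.14, 3.14, 3.14].

INTERFACE

Orientations are given as [roll, pitch, yaw] about the fixed x, y, z axes, in that order (R = Rz(yaw) Ry(pitch) Rx(roll)).
In Python, from rig import sense, grab_frame, sign_off, masks_of gives the robot as it stands. The module is installed in compiled form; this text tells all that it offers.
- The arm moves only by the shell command python3 -m inch 'ROWS' [FORCE]. ROWS is JSON, a list of rows, each an object of numbers: "gripper": the finger opening in m, from 0 to 0.0854; "tx", "ty", "tz": the shift along the tool's x, y, z in m; "spin": the turn about the tool's z in degrees. In form: [{"gripper": .., "tx": .., "ty": .., "tz": .., "spin": ..}, ...]. A call has exactly 8 rows; each row shifts and turns the commanded pose from where the row before left it, along the tool's axes as they then stand; what a row does not reach is not made up. A row lasts 1/10 s, in which the tool goes at most 50 mm and 8.59 degrees, less where a joint would pass 70% of its speed; a pose out of reach is approached as far as the arm can. A call is refused whole if a number of a shift passes 0.05 or a number of a turn 8.59, either way. A call with a gripper value outside its range is refused whole. The fingers move at their own pace and stop on an object; FORCE is the grip in N (left out, the last holds). Time passes only in rows, so rows that do not move let the fingers close, or fill a call up. It gives the time, the measured TCP pose, the force and the opening at its end, in the units of the state.
- sense(): the state, without advancing time (a new reading comes with each control period).
- grab_frame(name): name is "scene" or "top" or "wrist"; returns a dict with "pixels" (480x640x3 uint8, red, green, blue), "K" (3x3 intrinsics, pixels), "k1" (the pictures are not rectified: a ray, as slopes to the right and down, at radius r is drawn at 1 + k1 r^2 times it, then the intrinsics apply), "extrinsics" (4x4, takes a point from camera to world coordinates). Camera axes: x right, y down, z forward; pixel columns grow to the right and rows downward; lengths in mm; the calibration is good to about 2 mm. A picture is of the moment at which its call begins. There is no depth.
- sign_off(): hands the job in, once; it reports no verdict.
Trained networks look in the newest picture that a camera, given by its name, has taken for a name from the list of things; names that differ only in an ending like _2 or _b are one class to them, and where a whole thing is asked for, a point or a joint stands for the part that bears it (a point fixed in the world has none). Each returns a list of dicts, best first, with "conf" (0 to 1); they miss things now and then, are a little off and sometimes report something else, mostly with a low value. They report only what shows in the picture. A call takes as long as a camera call.
- masks_of(camera, target): "pixels" (480x640 bool, what is visible of it) and "centre" ([row, column] in pixels, amid what is visible of it).
The state is a dict: "clock": time; "qpos": joint angles; "qvel": joint speeds; "joint_efforts": joint torques, N m; "eef_pos": TCP position; "tcp_rot": TCP orientation; "contact_force": force on the tool from outside, world axes, zero at the start; "wrist_torque": the same for the moment, N m; "opening": opening from 0.0 (shut) to 1.0 (fully open).
Only numpy, scipy, OpenCV 4.12 (cv2) and the standard library are available. Lean on these libraries where they do the work, as an engineer would, in place of code of your own. Each camera call takes 0.05 s, during which the arm holds its last target.

TASK

The yellow wax block stands on end in the channel of the trimming jig: push it over so that it falls flat in the channel towards the end stop, then push it along the channel until its end is right against the stop, and last push the blue hinged cutting guide over from behind and fully down over the wax. Only push with the fingers: do not pick up or lift the wax, and leave the grey cast, the bur stand and the sample tube where they stand.

Things in the scene. Friction and masses are not known exactly. Their poses are not given: they have to be found in the camera images.
- jig: Fixed wax trimming jig: aluminium plate 180 x 74 x 8 mm (x -95 to +85 mm), two black rails, an end stop with a blue hinged cutting guide. Origin at mid-width on its underside (2 mm up, on the mat); x runs along the channel towards the stop, y across, z up. Channel: floor at z 8 mm, y -17 to +17 mm, x -85 to +60 mm; rail tops at z 13 mm.
- stop_face (a point): Middle of the end stop's face that the wax must touch: jig x 60 mm, y 0, z 17 mm. The aluminium stop is 14 mm thick, 52 mm wide, its top at z 26 mm, with hinge cheeks at both sides of the guide up to z 37 mm
- wax: Loose yellow wax block, x 30, y 62, z 19 mm, about 60 g; origin in the middle of the broad face at its -z side. It starts on end in the channel: y up, z away from the stop, the face with the origin 80 to 110 mm before the stop, top at jig z 70 mm. Laid properly, z is up and y points to the stop, with 15 mm or more to go to the stop
- wax_foot (a point): centre of the 30 x 19 mm end face on which the wax stands at the start (the end away from the stop once it lies)
- wax_head (a point): centre of the wax block's other 30 x 19 mm end face, on top at the start, the one that comes against the stop
- guide (a joint): Angle (rad) of the blue cutting guide, a slotted plate 30 mm wide, 4 mm thick, hinged across the channel at jig x 68, z 32 mm. 0 = closed: level over the wax, 1.5 to 3 mm clear of it, upper face at z 34 mm. pi/2 = upright; beyond, it leans back over the stop (limit 2.2). Starts at 1.7 to 2.1. Stiff hinge: stays at any angle, turns with about 0.3 N at its bar
- guide_bar (a point): centre of the round bar (7 mm thick, 34 mm long, across the channel) on the free edge of the cutting guide, 48 mm from its hinge
- grey_cast: grey plaster dental cast, 57 x 68 x 32 mm, loose bystander near the jig; origin at the centre of its underside
- bur_stand: small aluminium bur block with burs, 34 x 66 x 44 mm, loose bystander near the jig; origin at the centre of its underside
- tube: sample tube with a red stopper, 22 mm across, 66 mm high, standing loose near the jig; origin at the centre of its underside

How it is judged (in metres and radians):
On the way, in this order (a step that is already met when the one before it is completed fails the run):
1. the wax lies flat in the channel (angle between wax's own z axis and vertical below 0.08 rad and z of each of wax_head, wax_foot in the frame of jig below 0.0215 m and y of wax_head in the frame of jig between -0.006 and 0.006 m and y of wax_foot in the frame of jig between -0.006 and 0.006 m), for 0.1 s.
2. the wax lies flat with its end against the stop (all of step 1 and x of wax_head in the frame of jig above 0.056 m), for 0.1 s.
3. the cutting guide is closed over the wax (all of step 2 and value of joint guide below 0.12 rad), for 0.2 s.
At the end, for the whole second after the job is handed in: The wax lies flat between the rails (within 0.08 rad, 6 mm of the middle line), its end within 4 mm of the stop, at rest, with the cutting guide closed over it (within 0.12 rad) (all of step 3 and linear speed of wax below 0.02 m/s); the robot touches nothing.
It fails at once if the wax is lifted: its foot end rises some 10 mm more than tipping takes (z of wax_foot in the frame of jig above 0.028 m).
It fails at once if the grey cast is moved more than 15 mm or tipped (distance of grey_cast from where it was at the start of the episode above 0.015 m or angle between grey_cast's own z axis and vertical above 0.3 rad).
It fails at once if the bur stand is moved more than 15 mm or tipped (distance of bur_stand from where it was at the start of the episode above 0.015 m or angle between bur_stand's own z axis and vertical above 0.3 rad).
It fails at once if the sample tube is moved more than 15 mm or tipped (distance of tube from where it was at the start of the episode above 0.015 m or angle between tube's own z axis and vertical above 0.3 rad).
It also fails if it takes over 51 s, if anything falls off the work surface, if the arm or the gripper's body presses on something with over 40 N, if the wrist force passes 120 N, or if a joint passes its speed limit or range.

## Working session

There is one attempt and no reset: what is moved stays moved. The work goes in short steps, Python scripts to look and compute and a shell command to move; the robot and the scene stay as the last step left them, time stands still between calls to the robot, and variables do not carry over. Pictures are saved under pics/ and viewed, and the job is handed in when it is done.

```bash
mkdir -p pics; ls
python3 - <<'E'
from rig import sense, grab_frame
import cv2
s=sense(); print(s)
for n in("scene","top","wrist"):
    f=grab_frame(n); cv2.imwrite(f"pics/a_{n}.png",f["pixels"][:,:,::-1]); print(n,f["K"],f["k1"],f["extrinsics"])
E
```

```text
pics
{'clock': 0.0, 'qpos': array([ 1.26956385e+00,  3.53647433e-01,  1.63415960e+00, -2.18000671e-05,
        1.15518074e+00, -2.42454365e-03]), 'qvel': array([-0.00057824, -0.00067594,  0.00015438,  0.00020796,  0.00072112,
        0.00020268]), 'joint_efforts': array([-2.59026347e-04, -6.05253196e+01, -3.42063224e+01, -3.15538819e-05,
        9.44662490e-03, -1.34762396e-05]), 'eef_pos': array([183.85635919, 596.80429093, 207.15124754]), 'tcp_rot': array([-3.14019748e+00,  1.65492852e-05,  2.84279355e+00]), 'contact_force': array([ 0.40917053, -0.36965731,  0.78648654]), 'wrist_torque': array([0.01270581, 0.02743581, 0.0707364 ]), 'opening': 1.0003479544480678}
scene [[439.71166269   0.         313.69647884]
 [  0.         439.71166269 245.11930739]
 [  0.           0.           1.        ]] -0.002041034146066741 [[ 6.56208702e-01 -4.54696696e-01  6.02196856e-01 -4.07735211e+01]
 [-7.54439738e-01 -4.10703207e-01  5.11999568e-01 -1.68591198e+02]
 [ 1.45196677e-02 -7.90299810e-01 -6.12548275e-01  5.90050097e+02]
 [ 0.00000000e+00  0.00000000e+00  0.00000000e+00  1.00000000e+00]]
top [[501.42914438   0.         313.55755521]
 [  0.         501.42914438 246.05004398]
 [  0.           0.           1.        ]] -0.04307613162203342 [[ 9.90948810e-03 -9.88334617e-01  1.51975283e-01  3.49308292e+02]
 [-9.99827157e-01 -1.21840912e-02 -1.40429664e-02  2.54212711e+02]
 [ 1.57308305e-02 -1.51809856e-01 -9.88284528e-01  9.76257818e+02]
 [ 0.00000000e+00  0.00000000e+00  0.00000000e+00  1.00000000e+00]]
wrist [[376.60762665   0.         318.84565037]
 [  0.         376.60762665 232.25438542]
 [  0.           0.           1.        ]] -0.014359340111524 [[ 2.93329261e-01  9.19775581e-01  2.60712149e-01  1.16981403e+02]
 [ 9.56010472e-01 -2.81815462e-01 -8.13880960e-02  6.17240581e+02]
 [-1.38606850e-03  2.73117055e-01 -9.61979809e-01  3.72000165e+02]
 [ 0.00000000e+00  0.00000000e+00  0.00000000e+00  1.00000000e+00]]
```

View pics/a_scene.png

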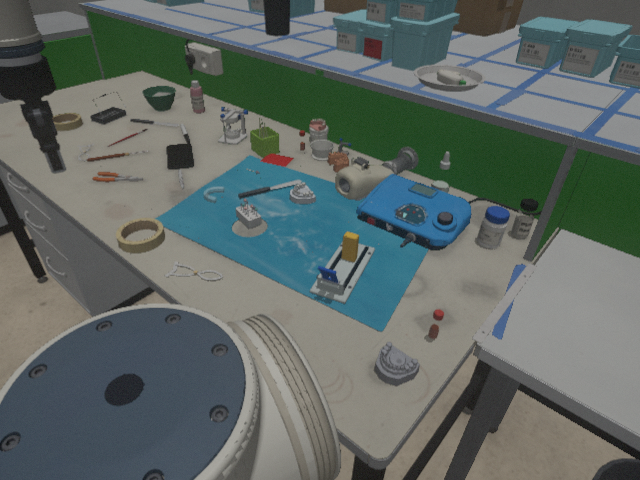

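View pics/a_top.png

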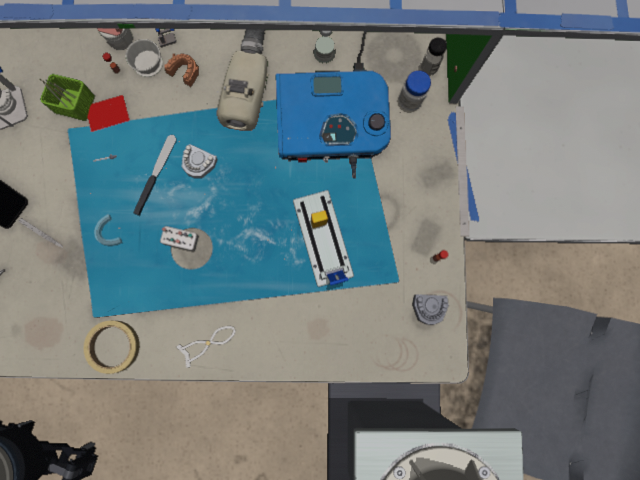

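View pics/a_wrist.png

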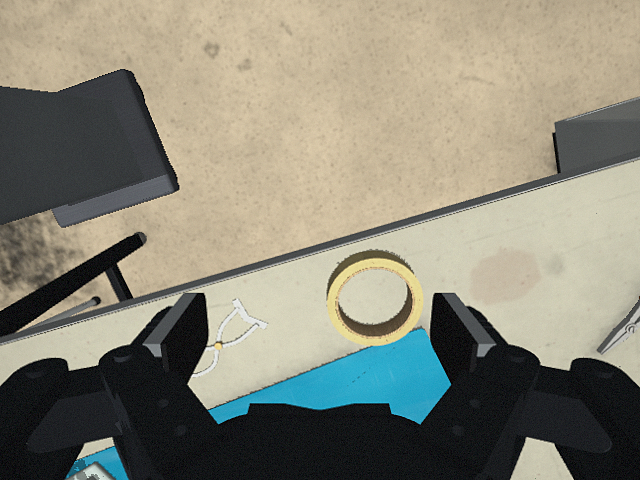

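```bash
cat > h.py <<'E'
import numpy as np, cv2
def proj(f,P):
    P=np.atleast_2d(P).astype(float); E=f["extrinsics"]
    c=(P-E[:3,3])@E[:3,:3]; s=c[:,:2]/c[:,2:]; r2=(s**2).sum(1,keepdims=True)
    s=s*(1+f["k1"]*r2); K=f["K"]; return np.c_[K[0,0]*s[:,0]+K[0,2],K[1,1]*s[:,1]+K[1,2]]
def back(f,uv,z):
    K=f["K"]; uv=np.atleast_2d(uv).astype(float)
    d=np.c_[(uv[:,0]-K[0,2])/K[0,0],(uv[:,1]-K[1,2])/K[1,1]]; s=d.copy()
    for _ in range(10): s=d/(1+f["k1"]*(s**2).sum(1,keepdims=True))
    E=f["extrinsics"]; r=np.c_[s,np.ones(len(s))]@E[:3,:3].T
    t=(z-E[2,3])/r[:,2:]; return E[:3,3]+t*r
E
python3 - <<'E'
from rig import *
from h import *
import pickle
D={}
for n in("top","scene"):
    f=grab_frame(n); D[n]=f
    x0,y0,x1,y1=(270,170,390,300) if n=="top" else (290,215,400,310)
    k=5
    im=cv2.resize(f["pixels"][y0:y1,x0:x1,::-1],None,fx=k,fy=k,interpolation=cv2.INTER_CUBIC); cv2.imwrite(f"pics/b_{n}.png",im)
    for t in("jig","wax","guide","grey_cast","bur_stand","tube"):
        for m in masks_of(n,t)[:2]:
            print(n,t,round(m["conf"],2),m["centre"],m["pixels"].sum(),back(f,[m["centre"][::-1]],20).round(0)); D[n,t]=D.get((n,t),m)
pickle.dump(D,open("D.pkl","wb")); print(sense()["clock"])
E
```

```text
top jig 0.72 [239.8, 323.6] 3287 [[509. 221.  20.]]
top jig 0.24 [277.6, 336.2] 255 [[436. 197.  20.]]
top wax 0.46 [220.0, 318.5] 191 [[548. 232.  20.]]
top guide 0.73 [274.2, 334.6] 260 [[442. 200.  20.]]
top grey_cast 0.59 [305.7, 429.2] 913 [[384.  19.  20.]]
top bur_stand 0.57 [237.3, 178.6] 632 [[510. 502.  20.]]
top tube 0.59 [255.9, 442.1] 117 [[480.  -9.  20.]]
scene jig 0.96 [275.6, 338.5] 1968 [[479. 209.  20.]]
scene wax 0.72 [247.3, 350.5] 458 [[566. 245.  20.]]
scene guide 0.48 [278.3, 328.3] 233 [[460. 218.  20.]]
scene grey_cast 0.63 [366.1, 390.4] 1275 [[367.  16.  20.]]
scene bur_stand 0.82 [212.9, 247.6] 441 [[509. 502.  20.]]
scene bur_stand 0.24 [275.0, 336.9] 1802 [[478. 212.  20.]]
scene tube 0.46 [328.1, 434.2] 145 [[483.   3.  20.]]
0.85
```

View pics/b_top.png

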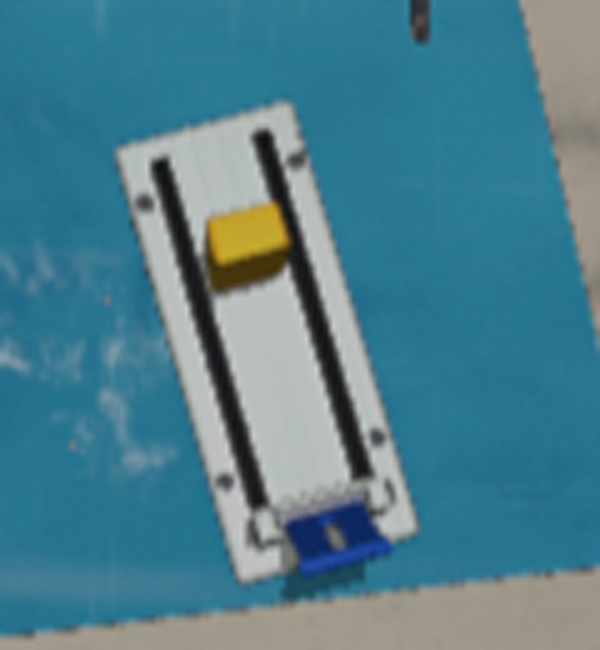

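View pics/b_scene.png

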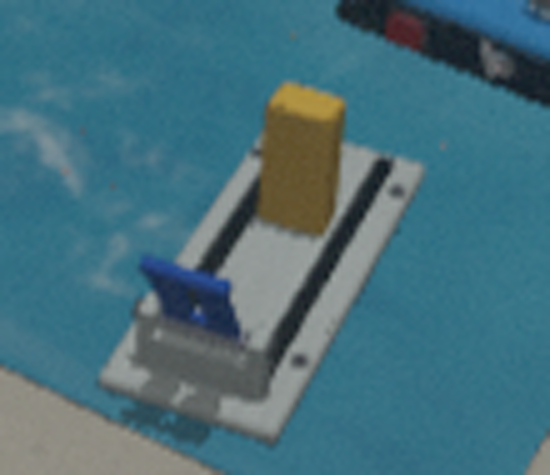

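```bash
cat > fit.py <<'E'
from h import *
import pickle
from scipy.optimize import least_squares
D=pickle.load(open("D.pkl","rb"))
o={"top":(270,170),"scene":(290,215)}
z=lambda n,p:(np.array(p)+.5)/5-.5+o[n]
ct=z("top",[(117,150),(292,101),(418,530),(243,583)])
cs=z("scene",[(425,165),(277,440),(100,380)])
# jig corners: away from robot = -x ; top-left in picture: world +y
L=np.array([[-95,-37],[-95,37],[85,37],[85,-37]])
w=back(D["top"],ct,10); print(w.round(1))
w2=back(D["scene"],cs,10); print(w2.round(1))
def T(p,P): 
    c,s=np.cos(p[2]),np.sin(p[2]); P=np.atleast_2d(P); 
    return np.c_[p[0]+c*P[:,0]-s*P[:,1],p[1]+s*P[:,0]+c*P[:,1]]
def fit(L,W,g): 
    r=least_squares(lambda p:(T(p,L)-W).ravel(),g); return r.x,np.sqrt((r.fun**2).mean()),r.fun.round(1)
for W,Ls in((w[:,:2],L),(w2[:,:2],L[[1,2,3]]),(np.r_[w[:,:2],w2[:,:2]],np.r_[L,L[[1,2,3]]])):
    print(fit(Ls,W,[500,220,np.pi+.27]))
p=fit(np.r_[L,L[[1,2,3]]],np.r_[w[:,:2],w2[:,:2]],[500,220,np.pi+.27])[0]
wt=back(D["top"],z("top",[(208,215),(282,204),(291,243),(215,265)]),72)
print("waxtop world",wt.round(1))
def inv(p,W): 
    c,s=np.cos(p[2]),np.sin(p[2]); d=np.atleast_2d(W)[:,:2]-p[:2]; return np.c_[c*d[:,0]+s*d[:,1],-s*d[:,0]+c*d[:,1]]
print("jig",inv(p,wt).round(1))
gb=back(D["scene"],z("scene",[(148,262),(228,283)]),2+32+45); print("bar?",inv(p,gb).round(1))
gb=back(D["top"],z("top",[(302,570),(392,545)]),2+32+45); print("bar?",inv(p,gb).round(1))
E
python3 fit.py
```

```text
[[590.3 282.1  10. ]
 [611.3 212.9  10. ]
 [441.  163.2  10. ]
 [419.7 230.8  10. ]]
[[610.5 213.6  10. ]
 [437.6 159.7  10. ]
 [417.8 229.5  10. ]]
(array([510.78712036, 220.79943632,   3.43133302]), np.float64(1.2334933411479156), array([ 0.9,  1.3,  1.1, -0.4, -1.1, -2.1, -1. ,  1.2]))
(array([508.82116657, 220.14613601,   3.44448158]), np.float64(0.7554111264873068), array([ 0. , -0.4,  1.2, -0.2, -1.2,  0.6]))
(array([510.01678401, 220.43400578,   3.43616466]), np.float64(1.3347568595200159), array([-0.1,  1.4,  0.4, -0.3, -1.6, -2.8, -1.8,  0.4,  1.2, -1. ,  1.9,
        0.6,  0.1,  1.7]))
waxtop world [[550.7 246.3  72. ]
 [555.2 219.1  72. ]
 [540.6 215.6  72. ]
 [531.9 243.6  72. ]]
jig [[-46.5 -13. ]
 [-42.9  14.4]
 [-27.9  13.5]
 [-27.7 -15.8]]
bar? [[ 89.2 -15.6]
 [ 87.6  14.5]]
bar? [[ 89.2 -17.5]
 [ 89.6  16.1]]
```

```bash
python3 -m inch '[{"gripper":0,"spin":-8.5},{"gripper":0,"spin":-8.5},{"gripper":0,"spin":-8.5},{"gripper":0,"spin":-8.5},{"gripper":0,"tx":-0.02,"ty":-0.033},{"gripper":0,"tx":-0.02,"ty":-0.033},{"gripper":0,"tx":-0.02,"ty":-0.033},{"gripper":0,"tx":-0.02,"ty":-0.033}]' 40
```

```text
$[0]: bad value
```

```bash
python3 -m inch '[{"gripper":0,"tx":0,"ty":0,"tz":0,"spin":-8.5},{"gripper":0,"tx":0,"ty":0,"tz":0,"spin":-8.5},{"gripper":0,"tx":0,"ty":0,"tz":0,"spin":-8.5},{"gripper":0,"tx":0,"ty":0,"tz":0,"spin":-8.5},{"gripper":0,"tx":-0.02,"ty":-0.033,"tz":0,"spin":0},{"gripper":0,"tx":-0.02,"ty":-0.033,"tz":0,"spin":0},{"gripper":0,"tx":-0.02,"ty":-0.033,"tz":0,"spin":0},{"gripper":0,"tx":-0.02,"ty":-0.033,"tz":0,"spin":0}]' 40
```

```text
clock: 1.65
eef_pos: [299.8, 493.2, 208.0]
tcp_rot: [3.142, 0.0, -2.847]
contact_force: [0.3, 0.2, 0.7]
opening: -0.002
```

```bash
python3 -m inch '[{"gripper":0,"tx":-0.024,"ty":-0.039,"tz":0,"spin":0},{"gripper":0,"tx":-0.024,"ty":-0.039,"tz":0,"spin":0},{"gripper":0,"tx":-0.024,"ty":-0.039,"tz":0,"spin":0},{"gripper":0,"tx":-0.024,"ty":-0.039,"tz":0,"spin":0},{"gripper":0,"tx":-0.024,"ty":-0.039,"tz":0,"spin":0},{"gripper":0,"tx":-0.024,"ty":-0.039,"tz":0,"spin":0},{"gripper":0,"tx":-0.024,"ty":-0.039,"tz":0,"spin":0},{"gripper":0,"tx":-0.024,"ty":-0.039,"tz":0,"spin":0}]'
cat > look.py <<'E'
import sys
from rig import *
from h import *
from fit import inv
P=np.array([510.0,220.45,3.436])
def shot(tag,names=("top","scene"),box=None):
    for n in names:
        f=grab_frame(n); im=f["pixels"][:,:,::-1]
        if n!="wrist":
            x0,y0,x1,y1=(255,160,385,300) if n=="top" else (280,190,410,315)
            im=cv2.resize(im[y0:y1,x0:x1],None,fx=4,fy=4,interpolation=cv2.INTER_CUBIC)
        cv2.imwrite(f"pics/{tag}_{n}.png",im)
    s=sense(); e=s["eef_pos"]; print(round(s["clock"],2),e.round(1),"jig",inv(P,[e])[0].round(1),"z",round(e[2]-2,1),s["contact_force"].round(1))
if __name__=="__main__": shot(sys.argv[1],sys.argv[2:] or ("top","scene"))
E
sed -i 's/^print/#print/; s/^    print/    pass #print/' fit.py
python3 look.py c top scene wrist
```

```text
clock: 2.45
eef_pos: [574.5, 249.9, 208.1]
tcp_rot: [3.141, 0.0, -2.847]
contact_force: [0.0, 1.5, 0.3]
opening: 0.0
[[590.3 282.1  10. ]
 [611.3 212.9  10. ]
 [441.  163.2  10. ]
 [419.7 230.8  10. ]]
[[610.5 213.6  10. ]
 [437.6 159.7  10. ]
 [417.8 229.5  10. ]]
bar? [[ 89.2 -15.6]
 [ 87.6  14.5]]
bar? [[ 89.2 -17.5]
 [ 89.6  16.1]]
2.6 [574.8 249.5 207.7] jig [-70.5  -9. ] z 205.7 [-0.7  0.4 -0.4]
```

View pics/c_wrist.png

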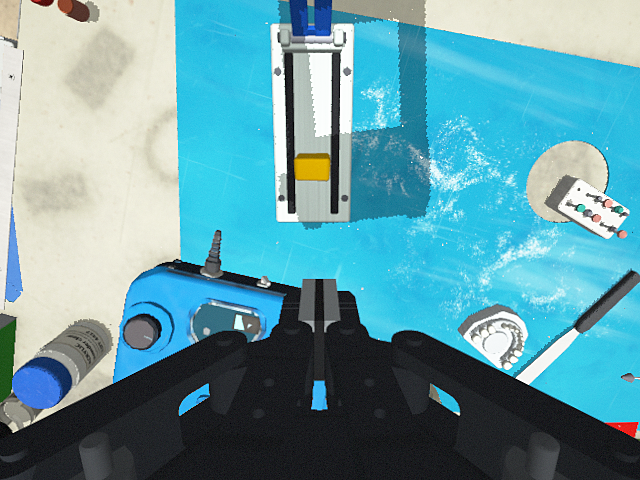

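View pics/c_scene.png

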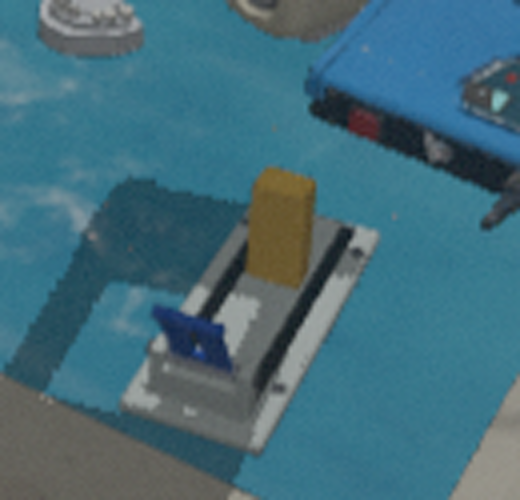

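Run:
```python
from rig import *
from h import *
from fit import inv,fit,T
P=np.array([510.0,220.45,3.436])
f=grab_frame("wrist"); s=sense()
print(inv(P,[s["eef_pos"]]))
g=lambda uv,z:print(inv(P,back(f,uv,z)).round(1).tolist())
im=f["pixels"][0:260,240:400,::-1]; cv2.imwrite("pics/d.png",cv2.resize(im,None,fx=3,fy=3,interpolation=cv2.INTER_CUBIC)[:600*1])
print("plate");g([(275,222),(352,221),(353,25),(278,26)],10)
print("rails inner near/far");g([(295,212),(331,212),(330,55),(294,55)],15)
print("wax top");g([(294,153),(330,153),(330,179),(295,180)],72)
print(f["extrinsics"].round(2), s["clock"])
```

```text
[[590.3 282.1  10. ]
 [611.3 212.9  10. ]
 [441.  163.2  10. ]
 [419.7 230.8  10. ]]
[[610.5 213.6  10. ]
 [437.6 159.7  10. ]
 [417.8 229.5  10. ]]
bar? [[ 89.2 -15.6]
 [ 87.6  14.5]]
bar? [[ 89.2 -17.5]
 [ 89.6  16.1]]
[[-69.53753132 -10.50204514]]
plate
[[-92.7, 34.6], [-91.8, -41.9], [83.7, -39.1], [83.1, 26.1]]
rails inner near/far
[[-81.4, 14.2], [-81.5, -20.8], [58.9, -19.1], [58.9, 12.3]]
wax top
[[-21.2, 10.3], [-21.2, -17.9], [-41.6, -18.0], [-42.3, 9.9]]
[[-2.9000e-01  9.2000e-01  2.6000e-01  5.0770e+02]
 [ 9.6000e-01  2.8000e-01  8.0000e-02  2.2938e+02]
 [-0.0000e+00  2.7000e-01 -9.6000e-01  3.7243e+02]
 [ 0.0000e+00  0.0000e+00  0.0000e+00  1.0000e+00]] 2.65
```

View pics/d.png

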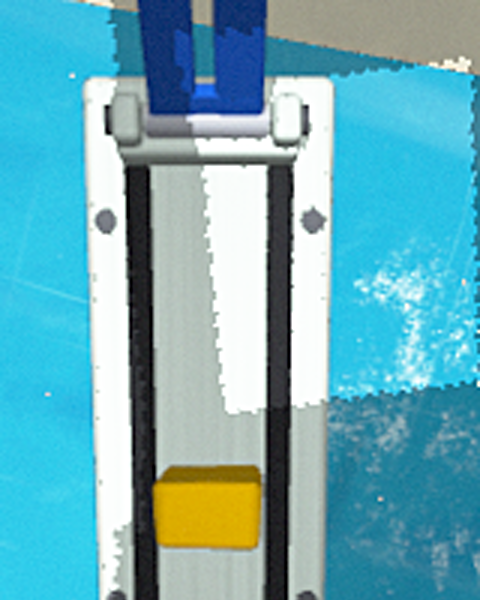

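```bash
python3 - <<'E' | tail -3
from rig import *
from h import *
from fit import inv
f=grab_frame("wrist"); s=sense(); e=s["eef_pos"]; c,sn=np.cos(3.436),np.sin(3.436)
ax=np.array([c,sn,0]);ay=np.array([sn,-c,0])
print(s["clock"],proj(f,[e,e+11*ax,e-11*ax,e+8*ay,e-8*ay]).round(0).tolist())
E
```

```text
bar? [[ 89.2 -17.5]
 [ 89.6  16.1]]
2.7 [[321.0, 279.0], [321.0, 257.0], [321.0, 300.0], [338.0, 279.0], [304.0, 279.0]]
```

```bash
python3 -m inch '[{"gripper":0,"tx":0,"ty":-0.008,"tz":0,"spin":0},{"gripper":0,"tx":0,"ty":0,"tz":0.025,"spin":0},{"gripper":0,"tx":0,"ty":0,"tz":0.03,"spin":0},{"gripper":0,"tx":0,"ty":0,"tz":0.03,"spin":0},{"gripper":0,"tx":0,"ty":0,"tz":0.03,"spin":0},{"gripper":0,"tx":0,"ty":0,"tz":0.025,"spin":0},{"gripper":0,"tx":0,"ty":0,"tz":0.01,"spin":0},{"gripper":0,"tx":0,"ty":0,"tz":0,"spin":0}]'; python3 look.py e top scene wrist|tail -1
```

```text
clock: 3.5
eef_pos: [574.1, 243.9, 56.8]
tcp_rot: [-3.141, -0.003, -2.846]
contact_force: [0.5, -1.3, -0.7]
opening: 0.003
3.65 [576.3 244.4  59.4] jig [-70.4  -3.7] z 57.4 [1.3 0.8 0.5]
```

View pics/e_wrist.png

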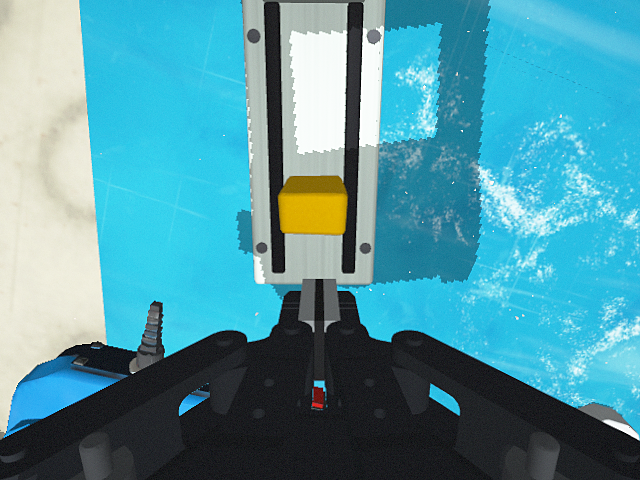

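View pics/e_scene.png

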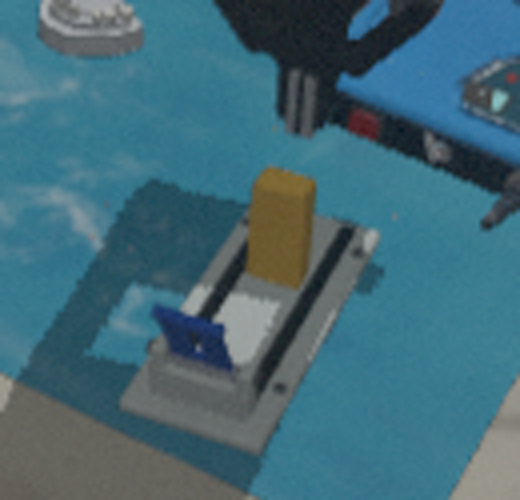

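```bash
python3 -m inch '[{"gripper":0,"tx":0.006,"ty":-0.003,"tz":0,"spin":0},{"gripper":0,"tx":0.006,"ty":0,"tz":0,"spin":0},{"gripper":0,"tx":0.004,"ty":0,"tz":0,"spin":0},{"gripper":0,"tx":0.004,"ty":0,"tz":0,"spin":0},{"gripper":0,"tx":0.003,"ty":0,"tz":0,"spin":0},{"gripper":0,"tx":0.003,"ty":0,"tz":0,"spin":0},{"gripper":0,"tx":0.003,"ty":0,"tz":0,"spin":0},{"gripper":0,"tx":0,"ty":0,"tz":0,"spin":0}]'; python3 look.py f scene wrist|tail -1
```

```text
clock: 4.45
eef_pos: [548.2, 232.4, 57.8]
tcp_rot: [-3.142, -0.0, -2.847]
contact_force: [1.1, -0.2, 0.3]
opening: -0.002
4.55 [548.7 232.5  57.9] jig [-40.5  -0.3] z 55.9 [ 0.2  0.2 -0.9]
```

View pics/f_wrist.png

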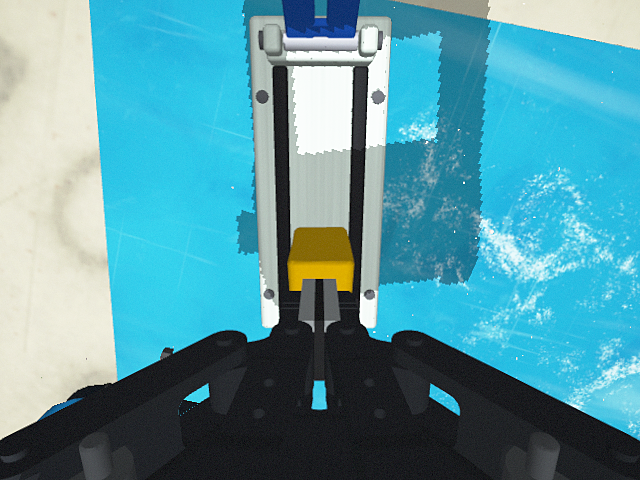

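View pics/f_scene.png

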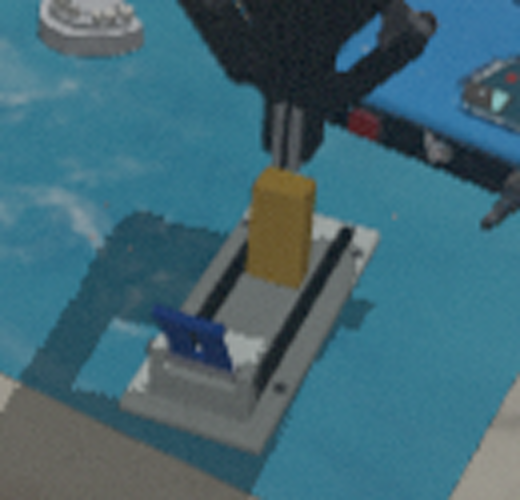

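```bash
cat >> h.py <<'E'
PJ=np.array([510.0,220.45,3.436])
def W(p):
    p=np.atleast_2d(p).astype(float); c,s=np.cos(PJ[2]),np.sin(PJ[2])
    return np.c_[PJ[0]+c*p[:,0]-s*p[:,1],PJ[1]+s*p[:,0]+c*p[:,1],p[:,2]+2]
E
python3 - <<'E' | tail -12
from rig import *
from h import *
for n in("wrist","scene"):
    f=grab_frame(n); 
    s=sense()
    print(n,"tcp",proj(f,s["eef_pos"]).round(1).tolist())
    for x in(-48,-44,-40): print(x,"back top",proj(f,W([(x,15,70),(x,-15,70)])).round(0).tolist(),"front top",proj(f,W([(x+19,15,70),(x+19,-15,70)])).round(0).tolist(),"front bottom",proj(f,W([(x+19,15,8),(x+19,-15,8)])).round(0).tolist())
    if n=="scene": cv2.imwrite("pics/g.png",cv2.resize(f["pixels"][185:285,310:400,::-1],None,fx=6,fy=6,interpolation=cv2.INTER_NEAREST))
    if n=="wrist": cv2.imwrite("pics/gw.png",cv2.resize(f["pixels"][210:340,260:380,::-1],None,fx=4,fy=4,interpolation=cv2.INTER_NEAREST))
E
```

```text
wrist tcp [[318.7, 279.8]]
-48 back top [[284.0, 308.0], [352.0, 308.0]] front top [[283.0, 268.0], [353.0, 268.0]] front bottom [[293.0, 229.0], [344.0, 229.0]]
-44 back top [[284.0, 300.0], [352.0, 300.0]] front top [[283.0, 259.0], [353.0, 259.0]] front bottom [[293.0, 223.0], [344.0, 223.0]]
-40 back top [[284.0, 291.0], [352.0, 291.0]] front top [[282.0, 250.0], [354.0, 250.0]] front bottom [[292.0, 216.0], [344.0, 216.0]]
scene tcp [[351.7, 239.0]]
-48 back top [[361.0, 233.0], [347.0, 230.0]] front top [[357.0, 239.0], [343.0, 235.0]] front bottom [[355.0, 263.0], [342.0, 259.0]]
-44 back top [[360.0, 234.0], [346.0, 231.0]] front top [[357.0, 240.0], [342.0, 236.0]] front bottom [[354.0, 264.0], [341.0, 260.0]]
-40 back top [[359.0, 236.0], [345.0, 232.0]] front top [[356.0, 241.0], [342.0, 237.0]] front bottom [[354.0, 265.0], [340.0, 261.0]]
```

View pics/g.png

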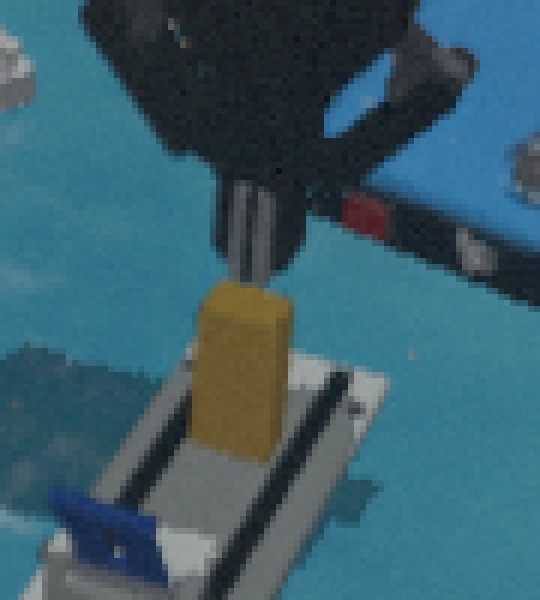

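View pics/gw.png

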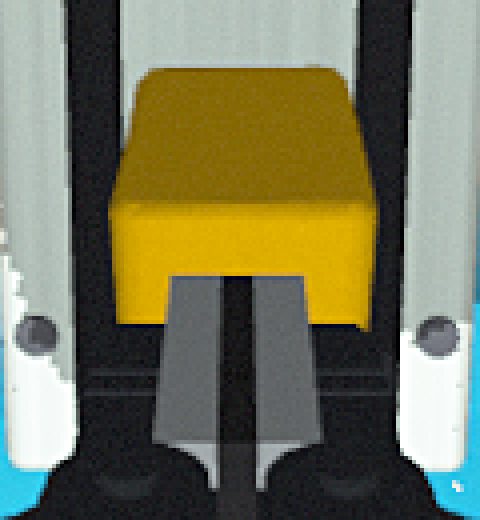

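```bash
python3 - <<'E' | tail -12
from h import *
import pickle
D=pickle.load(open("D.pkl","rb"))
f=D["scene"]
ax=np.array([np.cos(3.436),np.sin(3.436),0])
for e in([575.2,244.2,58],[548.4,232.4,57.9]):
    e=np.array(e);print([proj(f,e+d*ax+[0,0,z]).round(1).tolist() for d,z in((0,0),(11,0),(-11,0),(0,14))])
    print([proj(D["top"],e+d*ax+[0,0,z]).round(1).tolist() for d,z in((0,0),(11,0),(-11,0),(0,14))])
im=cv2.imread("pics/e_scene.png"); cv2.imwrite("pics/e2.png",im[40:180,200:420].repeat(3,0).repeat(3,1))
E
```

```text
[[[354.9, 231.0]], [[353.0, 233.9]], [[356.7, 228.2]], [[355.4, 225.5]]]
[[[312.4, 201.5]], [[314.0, 207.0]], [[310.8, 196.0]], [[312.5, 199.7]]]
[[[351.6, 239.2]], [[349.7, 242.2]], [[353.5, 236.2]], [[352.1, 233.5]]]
[[[318.5, 215.5]], [[320.2, 221.1]], [[316.9, 210.0]], [[318.7, 213.9]]]
```

View pics/e2.png

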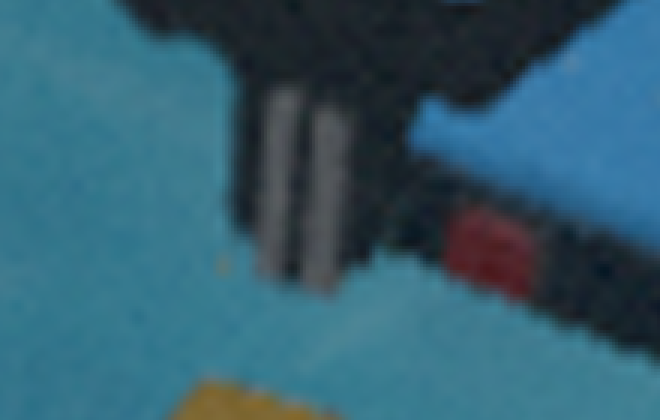

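View pics/e_top.png

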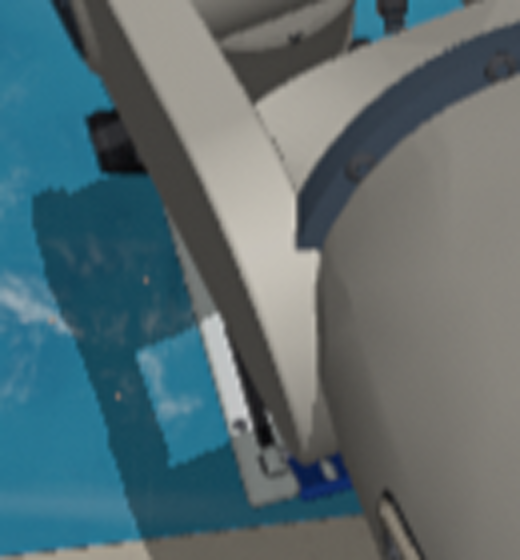

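```bash
python3 - <<'E' | tail -3
from rig import *
from h import *
from scipy.optimize import least_squares
f=grab_frame("wrist"); g=grab_frame("scene"); s=sense(); e=s["eef_pos"].copy()
c,sn=np.cos(3.436),np.sin(3.436);ax=np.array([c,sn,0]);ay=np.array([sn,-c,0])
# wrist now; scene tip from pose e shifted by known motion (-26.8,-11.8,0)
p0=np.array([575.2,244.2,58]);d=p0-np.array([548.4,232.4,57.9])
r=least_squares(lambda p:np.r_[proj(f,p)[0]-[319.5,279.3],proj(g,p+d)[0]-[354.7,224]],e)
q=r.x-e; print(r.x.round(1),"rel tool x,y,up",round(q@ax,1),round(q@ay,1),round(q[2],1),r.fun.round(1),s["clock"],e)
E
```

```text
[539.  229.8  81.4] rel tool x,y,up 10.1 0.3 23.6 [-0.1  0.1 -0.7  0.1] 4.75 [548.79844527 232.50534712  57.86025196]
```

```bash
python3 -m inch '[{"gripper":0,"tx":-0.015,"ty":0,"tz":0,"spin":0},{"gripper":0,"tx":-0.016,"ty":0,"tz":0,"spin":0},{"gripper":0,"tx":0,"ty":0,"tz":0,"spin":0},{"gripper":0,"tx":0,"ty":0,"tz":0.01,"spin":0},{"gripper":0,"tx":0,"ty":0,"tz":0.01,"spin":0},{"gripper":0,"tx":0,"ty":0,"tz":0.005,"spin":0},{"gripper":0,"tx":0,"ty":0,"tz":0,"spin":0},{"gripper":0,"tx":0,"ty":0,"tz":0,"spin":0}]'; python3 look.py i scene wrist|tail -1
python3 - <<'E' | tail -3
from rig import *
from h import *
f=grab_frame("scene");cv2.imwrite("pics/i2.png",cv2.resize(f["pixels"][185:285,310:400,::-1],None,fx=6,fy=6,interpolation=cv2.INTER_NEAREST))
E
```

```text
clock: 5.55
eef_pos: [577.9, 241.4, 32.6]
tcp_rot: [-3.142, -0.001, -2.847]
contact_force: [0.6, 0.6, 0.2]
opening: 0.001
5.65 [578.4 241.6  33.1] jig [-71.6  -0.3] z 31.1 [ 0.8 -0.5  0.8]
```

View pics/i_wrist.png

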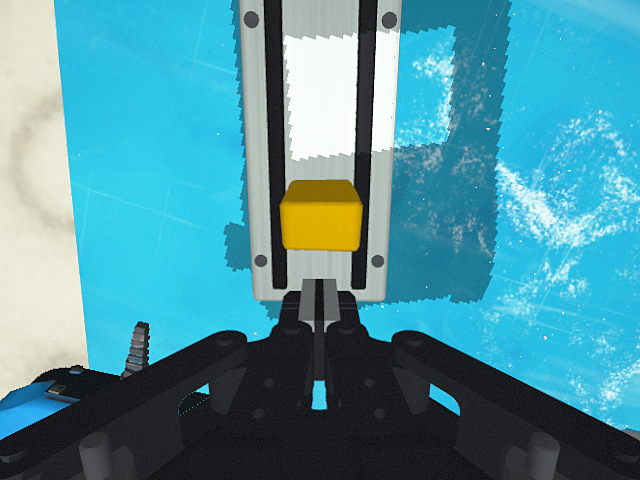

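View pics/i2.png

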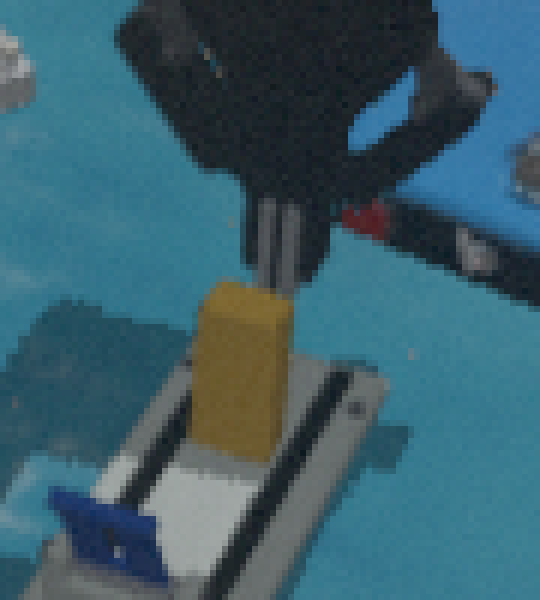

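```bash
python3 -m inch '[{"gripper":0,"tx":0.006,"ty":0,"tz":0,"spin":0},{"gripper":0,"tx":0.004,"ty":0,"tz":0,"spin":0},{"gripper":0,"tx":0.003,"ty":0,"tz":0,"spin":0},{"gripper":0,"tx":0.003,"ty":0,"tz":0,"spin":0},{"gripper":0,"tx":0.003,"ty":0,"tz":0,"spin":0},{"gripper":0,"tx":0.003,"ty":0,"tz":0,"spin":0},{"gripper":0,"tx":0.003,"ty":0,"tz":0,"spin":0},{"gripper":0,"tx":0,"ty":0,"tz":0,"spin":0}]'; python3 look.py j scene wrist|tail -1
```

```text
clock: 6.5
eef_pos: [553.9, 234.1, 32.8]
tcp_rot: [-3.142, -0.0, -2.847]
contact_force: [-0.1, 1.0, -0.1]
opening: 0.004
6.6 [554.4 234.2  32.9] jig [-46.5  -0.3] z 30.9 [0.  0.4 0.8]
```

View pics/j_wrist.png

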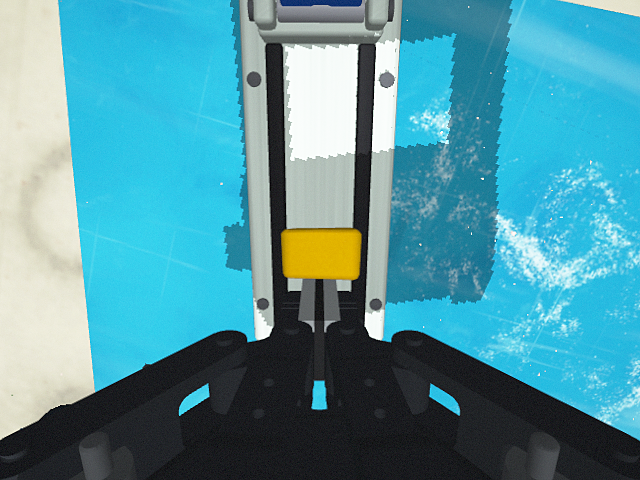

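View pics/j_scene.png

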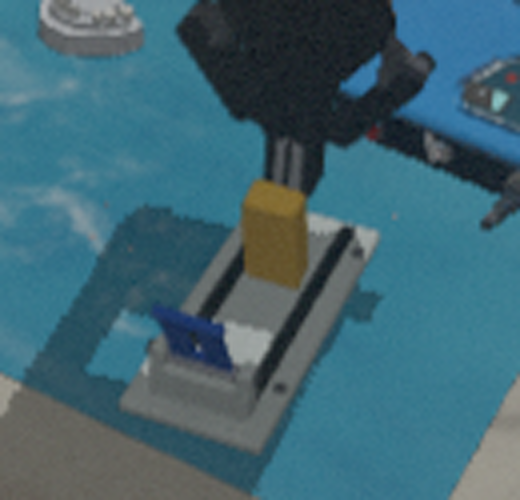

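```bash
python3 -m inch '[{"gripper":0,"tx":0.002,"ty":0,"tz":0,"spin":0},{"gripper":0,"tx":0.002,"ty":0,"tz":0,"spin":0},{"gripper":0,"tx":0.002,"ty":0,"tz":0,"spin":0},{"gripper":0,"tx":0.002,"ty":0,"tz":0,"spin":0},{"gripper":0,"tx":0.002,"ty":0,"tz":0,"spin":0},{"gripper":0,"tx":0,"ty":0,"tz":0,"spin":0},{"gripper":0,"tx":0,"ty":0,"tz":0,"spin":0},{"gripper":0,"tx":0,"ty":0,"tz":0,"spin":0}]'; python3 look.py k scene wrist|tail -1
```

```text
clock: 7.4
eef_pos: [544.9, 231.3, 32.9]
tcp_rot: [3.142, 0.0, -2.847]
contact_force: [-0.1, -0.2, -0.1]
opening: 0.001
7.5 [544.9 231.3  32.9] jig [-36.6  -0.3] z 30.9 [-0.8  0.3  0.3]
```

View pics/k_wrist.png

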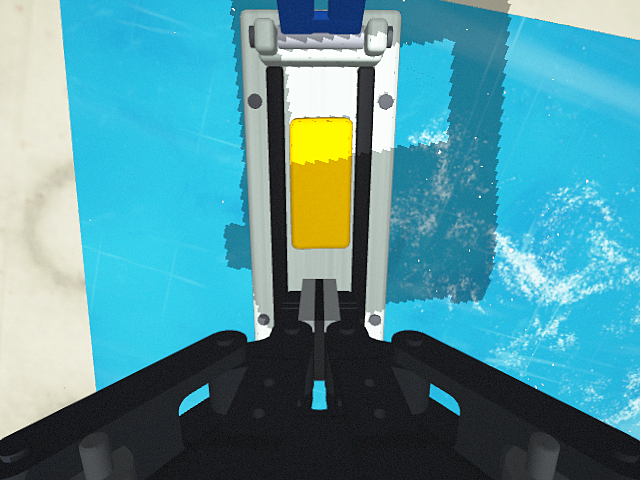

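View pics/k_scene.png

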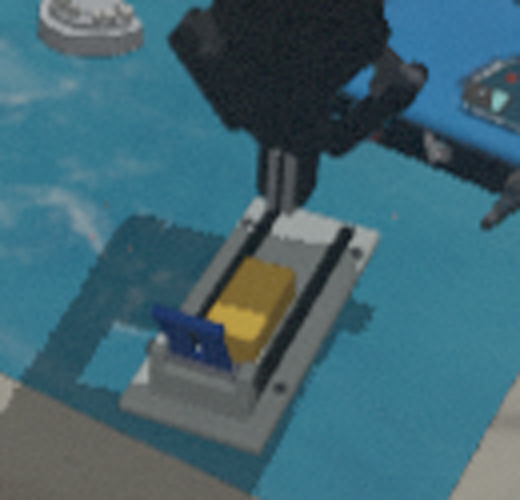

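```bash
python3 - <<'E' | tail -8
from rig import *
from h import *
from fit import inv
from scipy.optimize import least_squares
f=grab_frame("wrist"); g=grab_frame("scene"); s=sense(); e=s["eef_pos"].copy()
cv2.imwrite("pics/k2.png",cv2.resize(g["pixels"][190:290,310:400,::-1],None,fx=6,fy=6,interpolation=cv2.INTER_NEAREST))
print("wax top corners",inv(PJ,back(f,[(291,118),(351,118),(350,248),(292,247)],29)).round(1).tolist())
print("stop face top",inv(PJ,back(f,[(275,66),(375,66)],28)).round(1).tolist())
print("rails inner",inv(PJ,back(f,[(283,120),(358,120),(358,250),(285,250)],15)).round(1).tolist())
E
```

```text
[417.8 229.5  10. ]]
bar? [[ 89.2 -15.6]
 [ 87.6  14.5]]
bar? [[ 89.2 -17.5]
 [ 89.6  16.1]]
wax top corners [[36.6, 11.7], [36.6, -14.1], [-22.1, -15.0], [-21.6, 12.3]]
stop face top [[57.4, 18.1], [57.5, -23.7]]
rails inner [[35.9, 16.4], [36.0, -18.5], [-27.8, -20.3], [-27.8, 17.0]]
```

View pics/k2.png

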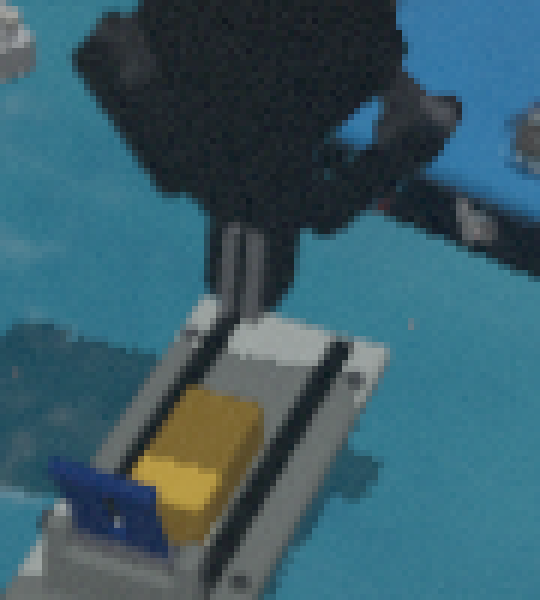

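```bash
python3 -m inch '[{"gripper":0,"tx":-0.007,"ty":0,"tz":0,"spin":0},{"gripper":0,"tx":-0.007,"ty":0,"tz":0,"spin":0},{"gripper":0,"tx":0,"ty":0,"tz":0.005,"spin":0},{"gripper":0,"tx":0,"ty":0,"tz":0.005,"spin":0},{"gripper":0,"tx":0,"ty":0,"tz":0.005,"spin":0},{"gripper":0,"tx":0,"ty":0,"tz":0,"spin":0},{"gripper":0,"tx":0,"ty":0,"tz":0,"spin":0},{"gripper":0,"tx":0,"ty":0,"tz":0,"spin":0}]'
python3 - <<'E' | tail -2
from rig import *
from h import *
f=grab_frame("wrist"); g=grab_frame("scene"); s=sense(); e=s["eef_pos"].copy()
cv2.imwrite("pics/l2.png",cv2.resize(g["pixels"][190:290,310:400,::-1],None,fx=6,fy=6,interpolation=cv2.INTER_NEAREST))
cv2.imwrite("pics/l_w.png",f["pixels"][:,:,::-1])
ax=np.array([np.cos(3.436),np.sin(3.436),0])
print([((proj(g,e+10*ax+[0,0,z])[0]-[310,190])*6).round(0).tolist() for z in(0,10,20,25)])
print(e,s["contact_force"].round(1),[proj(f,e+10*ax+[0,0,z])[0].round(0).tolist() for z in(0,10,20,25)])
E
```

```text
clock: 8.4
eef_pos: [558.2, 235.4, 17.9]
tcp_rot: [-3.142, 0.0, -2.847]
contact_force: [-0.5, 0.4, 0.5]
opening: -0.001
[[242.0, 386.0], [244.0, 364.0], [246.0, 341.0], [247.0, 329.0]]
[558.321299   235.41327533  18.10128029] [-0.1 -0.4 -0.7] [[319.0, 260.0], [319.0, 268.0], [319.0, 277.0], [319.0, 282.0]]
```

View pics/l2.png

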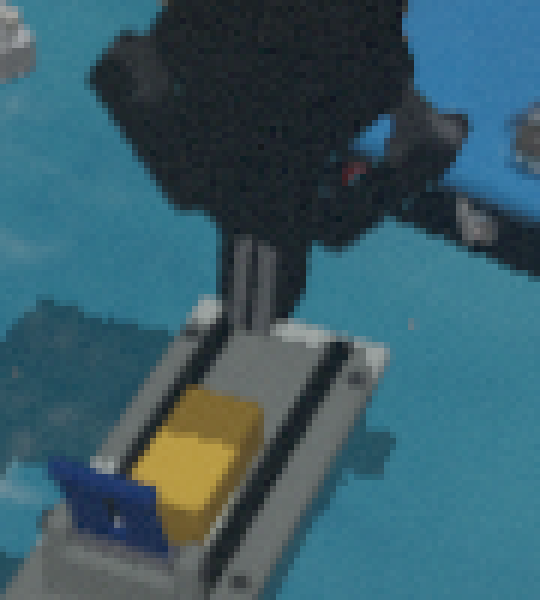

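View pics/l_w.png

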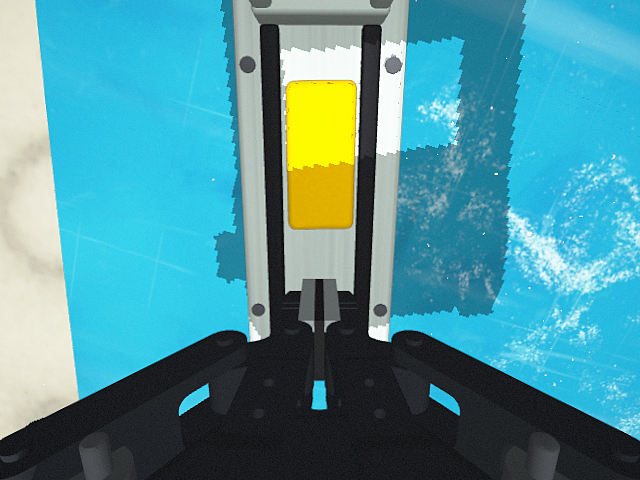

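```bash
python3 -m inch '[{"gripper":0,"tx":0,"ty":0,"tz":0.005,"spin":0},{"gripper":0,"tx":0,"ty":0,"tz":0.005,"spin":0},{"gripper":0,"tx":0,"ty":0,"tz":0.004,"spin":0},{"gripper":0,"tx":0,"ty":0,"tz":0.003,"spin":0},{"gripper":0,"tx":0,"ty":0,"tz":0.003,"spin":0},{"gripper":0,"tx":0,"ty":0,"tz":0,"spin":0},{"gripper":0,"tx":0.004,"ty":0,"tz":0,"spin":0},{"gripper":0,"tx":0.004,"ty":0,"tz":0,"spin":0}]'
python3 look.py m scene wrist|tail -1
```

```text
clock: 9.3
eef_pos: [550.3, 233.0, -2.0]
tcp_rot: [3.142, 0.0, -2.847]
contact_force: [-0.7, 0.9, 0.6]
opening: -0.003
9.4 [549.8 232.8  -2. ] jig [-41.7  -0.3] z -4.0 [-0.3 -1.4  0.4]
```

View pics/m_scene.png

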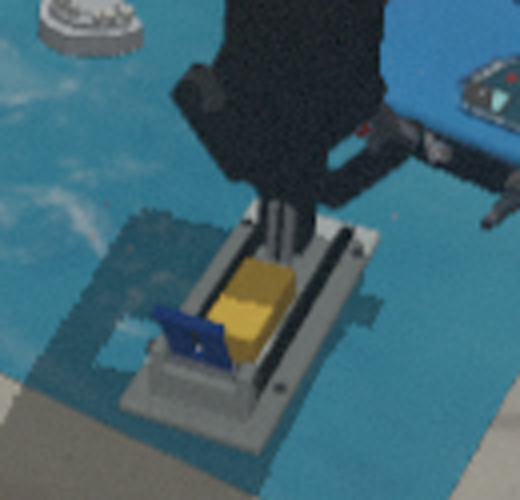

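View pics/m_wrist.png

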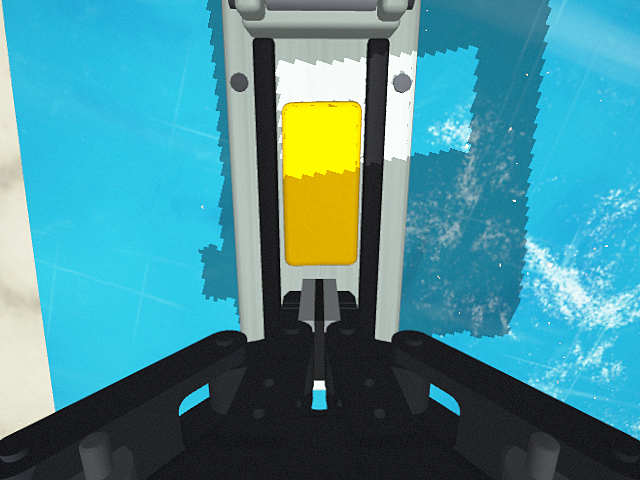

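```bash
python3 -m inch '[{"gripper":0,"tx":0.004,"ty":0,"tz":0,"spin":0},{"gripper":0,"tx":0.003,"ty":0,"tz":0,"spin":0},{"gripper":0,"tx":0.003,"ty":0,"tz":0,"spin":0},{"gripper":0,"tx":0.003,"ty":0,"tz":0,"spin":0},{"gripper":0,"tx":0.003,"ty":0,"tz":0,"spin":0},{"gripper":0,"tx":0.003,"ty":0,"tz":0,"spin":0},{"gripper":0,"tx":0.003,"ty":0,"tz":0,"spin":0},{"gripper":0,"tx":0.002,"ty":0,"tz":0,"spin":0}]'
python3 look.py n scene wrist|tail -1
```

```text
clock: 10.2
eef_pos: [527.3, 226.0, -2.1]
tcp_rot: [-3.142, -0.0, -2.847]
contact_force: [-0.6, -0.1, 0.3]
opening: -0.002
10.3 [527.1 225.9  -2.2] jig [-18.   -0.3] z -4.2 [ 0.7 -0.2  0.3]
```

View pics/n_scene.png

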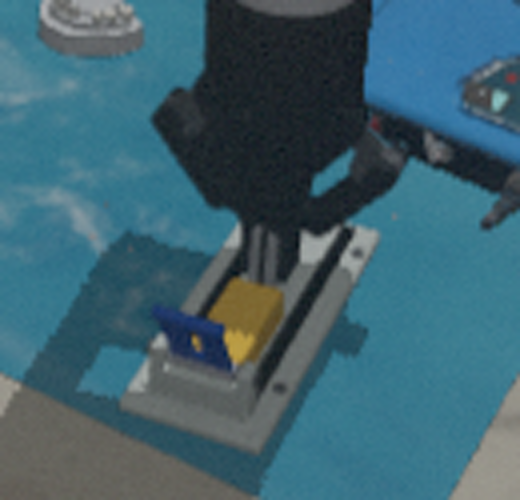

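View pics/n_wrist.png

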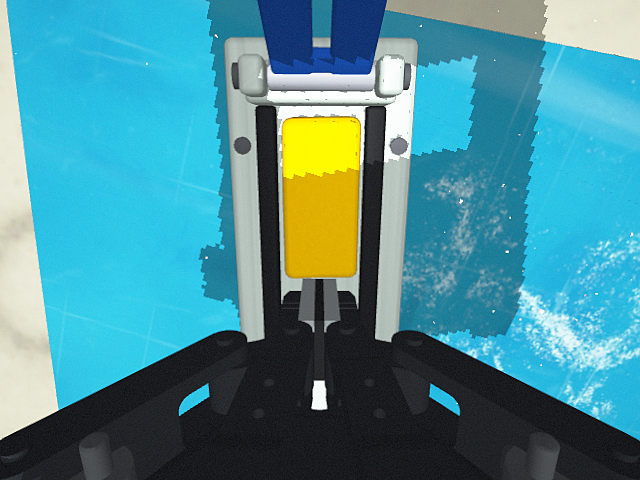

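```bash
python3 -m inch '[{"gripper":0,"tx":0.001,"ty":0,"tz":0,"spin":0},{"gripper":0,"tx":0.001,"ty":0,"tz":0,"spin":0},{"gripper":0,"tx":0.001,"ty":0,"tz":0,"spin":0},{"gripper":0,"tx":0.001,"ty":0,"tz":0,"spin":0},{"gripper":0,"tx":0.001,"ty":0,"tz":0,"spin":0},{"gripper":0,"tx":0,"ty":0,"tz":0,"spin":0},{"gripper":0,"tx":0,"ty":0,"tz":0,"spin":0},{"gripper":0,"tx":0,"ty":0,"tz":0,"spin":0}]'
python3 look.py o scene wrist|tail -1
```

```text
clock: 11.1
eef_pos: [523.4, 224.8, -1.9]
tcp_rot: [3.142, 0.001, -2.847]
contact_force: [2.8, 0.4, -0.9]
opening: -0.001
11.2 [523.4 224.8  -1.9] jig [-14.1  -0.3] z -3.9 [ 3.9 -0.1  0.2]
```

View pics/o_wrist.png

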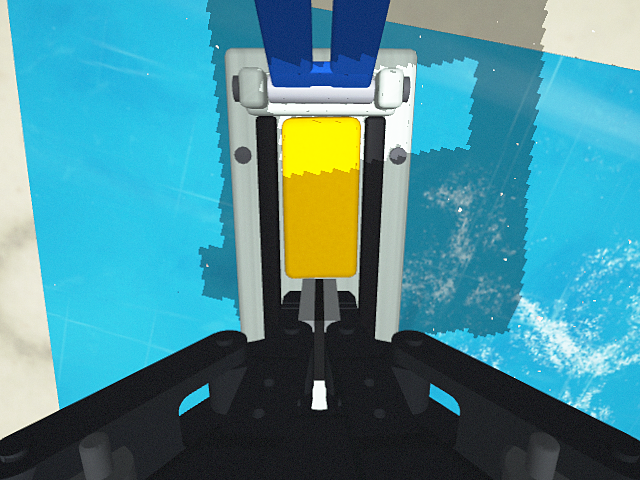

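```bash
python3 -m inch '[{"gripper":0,"tx":0.001,"ty":0,"tz":0,"spin":0},{"gripper":0,"tx":0.001,"ty":0,"tz":0,"spin":0},{"gripper":0,"tx":0,"ty":0,"tz":0,"spin":0},{"gripper":0,"tx":0,"ty":0,"tz":0,"spin":0},{"gripper":0,"tx":-0.005,"ty":0,"tz":0,"spin":0},{"gripper":0,"tx":-0.007,"ty":0,"tz":0,"spin":0},{"gripper":0,"tx":-0.01,"ty":0,"tz":-0.005,"spin":0},{"gripper":0,"tx":0,"ty":0,"tz":-0.04,"spin":0}]'
python3 look.py p wrist scene|tail -1
```

```text
clock: 12.0
eef_pos: [540.1, 229.6, 39.7]
tcp_rot: [-3.141, -0.007, -2.847]
contact_force: [0.1, -0.1, 1.0]
opening: -0.001
12.1 [545.1 231.8  46.7] jig [-36.8  -0.6] z 44.7 [0.9 0.1 0.6]
```

View pics/p_wrist.png

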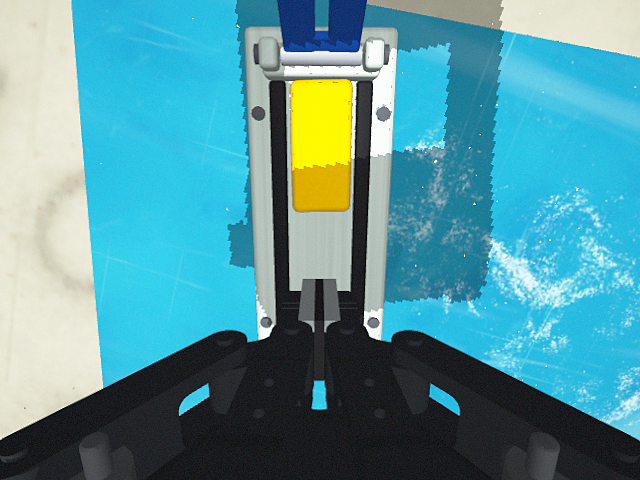

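```bash
python3 -m inch '[{"gripper":0,"tx":0,"ty":0,"tz":-0.03,"spin":0},{"gripper":0,"tx":0,"ty":0,"tz":-0.03,"spin":0},{"gripper":0,"tx":0.02,"ty":0,"tz":0,"spin":0},{"gripper":0,"tx":0.035,"ty":0,"tz":0,"spin":0},{"gripper":0,"tx":0.04,"ty":0,"tz":0,"spin":0},{"gripper":0,"tx":0.04,"ty":0,"tz":0,"spin":0},{"gripper":0,"tx":0.027,"ty":0,"tz":0,"spin":0},{"gripper":0,"tx":0,"ty":0,"tz":0,"spin":0}]'
python3 look.py q scene|tail -1
python3 - <<'E' | tail -2
from rig import *
from h import *
g=grab_frame("top");cv2.imwrite("pics/q_t.png",cv2.resize(g["pixels"][170:330,250:410,::-1],None,fx=3,fy=3))
E
```

```text
clock: 12.9
eef_pos: [383.1, 181.9, 102.4]
tcp_rot: [-3.141, -0.004, -2.847]
contact_force: [-0.7, -0.4, 0.7]
opening: -0.001
12.95 [385.8 183.1 103. ] jig [129.7  -0.3] z 101.0 [ 0.6 -0.5 -0.4]
```

View pics/q_scene.png

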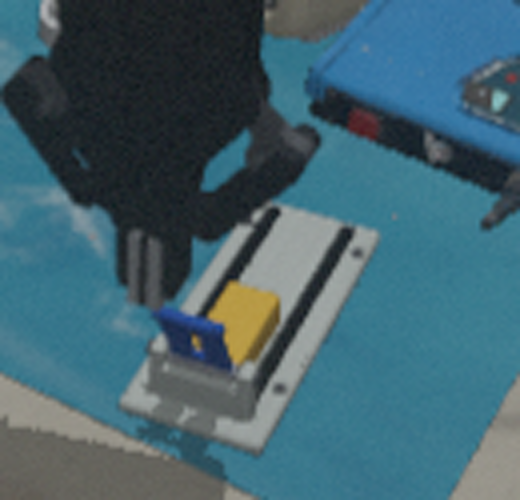

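View pics/q_t.png

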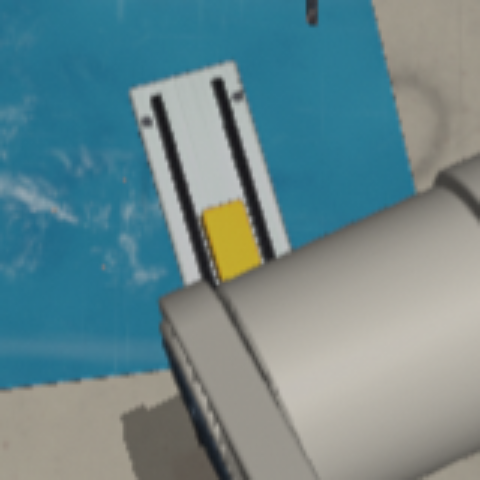

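```bash
python3 -m inch '[{"gripper":0,"tx":0,"ty":0,"tz":0.02,"spin":0},{"gripper":0,"tx":0,"ty":0,"tz":0.025,"spin":0},{"gripper":0,"tx":0,"ty":0,"tz":0.016,"spin":0},{"gripper":0,"tx":0,"ty":0,"tz":0,"spin":0},{"gripper":0,"tx":-0.007,"ty":0,"tz":0,"spin":0},{"gripper":0,"tx":-0.007,"ty":0,"tz":0,"spin":0},{"gripper":0,"tx":-0.005,"ty":0,"tz":0,"spin":0},{"gripper":0,"tx":-0.005,"ty":0,"tz":0,"spin":0}]'
python3 look.py r scene wrist|tail -1
```

```text
clock: 13.8
eef_pos: [411.2, 190.9, 42.6]
tcp_rot: [3.141, 0.002, -2.847]
contact_force: [1.0, -0.6, -0.3]
opening: 0.002
13.9 [411.1 190.8  42.4] jig [103.3  -0.3] z 40.4 [-0.4  0.2 -0.4]
```

View pics/r_scene.png

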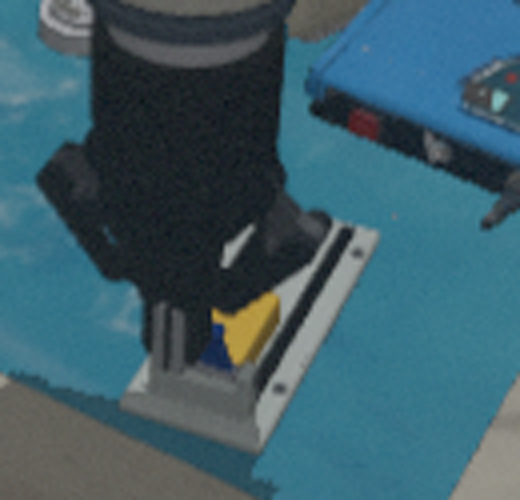

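View pics/r_wrist.png

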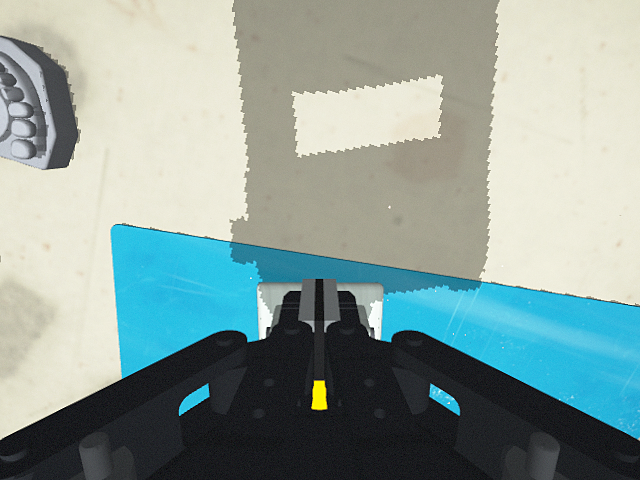

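```bash
python3 -m inch '[{"gripper":0,"tx":-0.005,"ty":0,"tz":0,"spin":0},{"gripper":0,"tx":-0.005,"ty":0,"tz":0,"spin":0},{"gripper":0,"tx":-0.005,"ty":0,"tz":0,"spin":0},{"gripper":0,"tx":-0.005,"ty":0,"tz":0,"spin":0},{"gripper":0,"tx":-0.005,"ty":0,"tz":0,"spin":0},{"gripper":0,"tx":-0.005,"ty":0,"tz":0,"spin":0},{"gripper":0,"tx":-0.005,"ty":0,"tz":0,"spin":0},{"gripper":0,"tx":-0.005,"ty":0,"tz":0,"spin":0}]'
python3 look.py s scene wrist|tail -1
```

```text
clock: 14.7
eef_pos: [448.5, 202.1, 41.8]
tcp_rot: [-3.142, -0.0, -2.847]
contact_force: [-0.9, 0.1, -0.6]
opening: -0.004
14.8 [449.1 202.3  42. ] jig [63.6 -0.3] z 40.0 [ 0.2 -0.8  0.1]
```

View pics/s_scene.png

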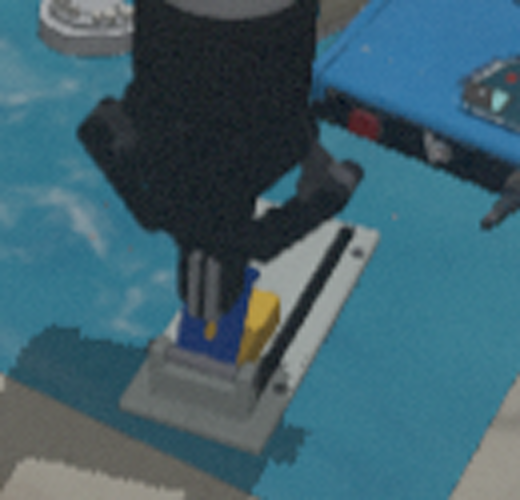

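```bash
python3 -m inch '[{"gripper":0,"tx":-0.004,"ty":0,"tz":0,"spin":0},{"gripper":0,"tx":-0.004,"ty":0,"tz":0,"spin":0},{"gripper":0,"tx":0,"ty":0,"tz":0,"spin":0},{"gripper":0,"tx":0.004,"ty":0,"tz":-0.005,"spin":0},{"gripper":0,"tx":0,"ty":0,"tz":-0.02,"spin":0},{"gripper":0,"tx":0,"ty":0,"tz":-0.01,"spin":0},{"gripper":0,"tx":0,"ty":0,"tz":0,"spin":0},{"gripper":0,"tx":0,"ty":0,"tz":0,"spin":0}]'
python3 look.py t scene wrist|tail -1
```

```text
clock: 15.6
eef_pos: [452.0, 203.2, 77.0]
tcp_rot: [3.142, 0.001, -2.847]
contact_force: [-0.1, 0.2, 0.3]
opening: 0.0
15.7 [451.6 203.   76.4] jig [61.  -0.2] z 74.4 [-0.8  0.4 -0.9]
```

View pics/t_scene.png

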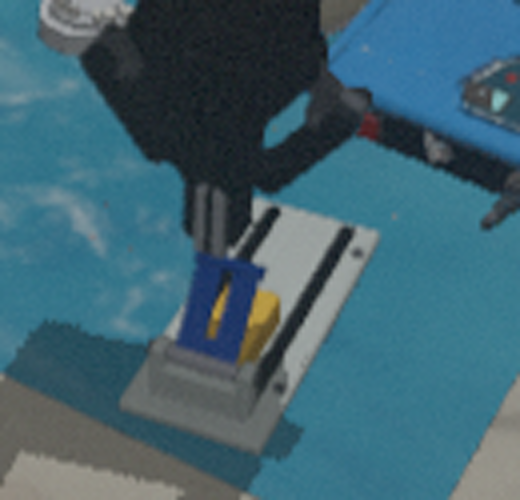

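View pics/t_wrist.png

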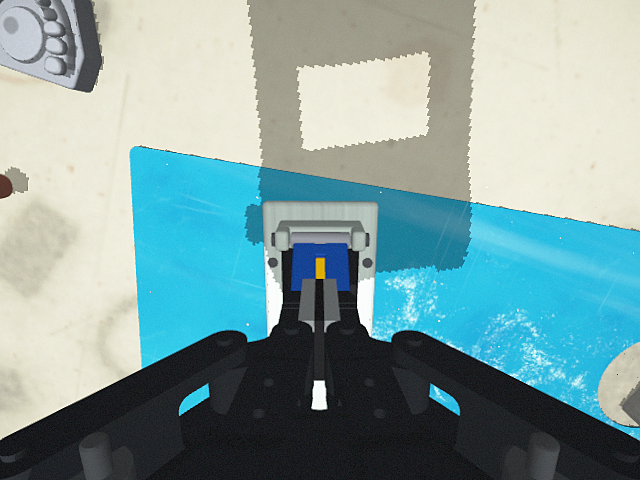

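```bash
python3 - <<'E' | tail -5
from h import *
import pickle
f=pickle.load(open("D.pkl","rb"))["scene"]
for th in(2.0,1.3,1.1,.9,.7,.5):
    print(th,[((proj(f,W([(68-48*np.cos(th),y,32+48*np.sin(th))]))[0]-[280,190])*4).round(0).tolist() for y in(17,-17)])
E
```

```text
1.3 [[253.0, 282.0], [184.0, 261.0]]
1.1 [[259.0, 276.0], [191.0, 256.0]]
0.9 [[265.0, 275.0], [197.0, 255.0]]
0.7 [[269.0, 277.0], [202.0, 258.0]]
0.5 [[272.0, 283.0], [206.0, 264.0]]
```

```bash
python3 -m inch '[{"gripper":0,"tx":-0.015,"ty":0,"tz":0,"spin":0},{"gripper":0,"tx":-0.016,"ty":0,"tz":0,"spin":0},{"gripper":0,"tx":0,"ty":0,"tz":0.01,"spin":0},{"gripper":0,"tx":0,"ty":0,"tz":0.01,"spin":0},{"gripper":0,"tx":-0.001,"ty":0,"tz":0.006,"spin":0},{"gripper":0,"tx":-0.001,"ty":0,"tz":0.006,"spin":0},{"gripper":0,"tx":-0.001,"ty":0,"tz":0.006,"spin":0},{"gripper":0,"tx":-0.001,"ty":0,"tz":0.006,"spin":0}]'
python3 look.py u scene wrist|tail -1
```

```text
clock: 16.5
eef_pos: [484.3, 212.9, 31.9]
tcp_rot: [-3.141, -0.002, -2.847]
contact_force: [0.6, -0.1, -0.1]
opening: 0.0
16.6 [483.4 212.5  31.2] jig [27.7 -0.1] z 29.2 [-0.1  0.3  1. ]
```

View pics/u_scene.png

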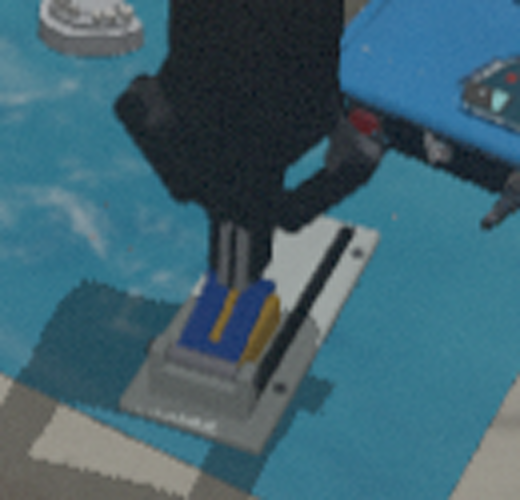

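View pics/u_wrist.png

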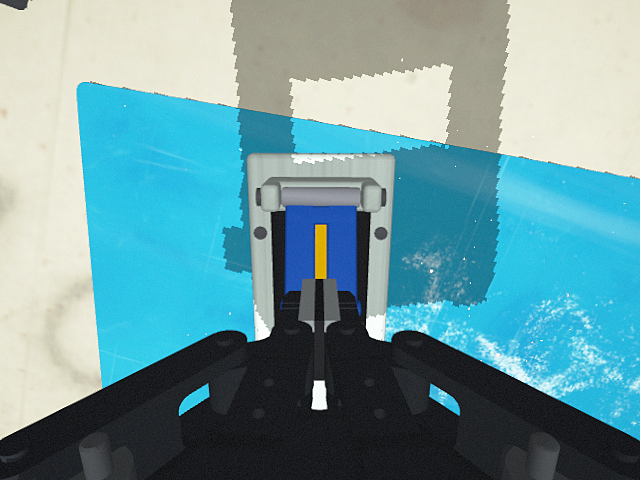

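```bash
python3 -m inch '[{"gripper":0,"tx":-0.001,"ty":0,"tz":0.004,"spin":0},{"gripper":0,"tx":-0.001,"ty":0,"tz":0.004,"spin":0},{"gripper":0,"tx":-0.001,"ty":0,"tz":0.003,"spin":0},{"gripper":0,"tx":-0.001,"ty":0,"tz":0.002,"spin":0},{"gripper":0,"tx":0,"ty":0,"tz":0.001,"spin":0},{"gripper":0,"tx":0,"ty":0,"tz":0.001,"spin":0},{"gripper":0,"tx":0,"ty":0,"tz":0,"spin":0},{"gripper":0,"tx":0,"ty":0,"tz":0,"spin":0}]'
python3 look.py v scene wrist|tail -1
```

```text
clock: 17.4
eef_pos: [489.3, 214.5, 17.9]
tcp_rot: [-3.142, 0.0, -2.847]
contact_force: [0.0, 0.5, 0.2]
opening: -0.001
17.5 [489.3 214.5  18. ] jig [21.5 -0.3] z 16.0 [0.  0.1 0.6]
```

```bash
python3 -m inch '[{"gripper":0,"tx":0,"ty":0,"tz":0.001,"spin":0},{"gripper":0,"tx":0,"ty":0,"tz":0.001,"spin":0},{"gripper":0,"tx":0,"ty":0,"tz":0.001,"spin":0},{"gripper":0,"tx":0,"ty":0,"tz":0.001,"spin":0},{"gripper":0,"tx":0,"ty":0,"tz":0,"spin":0},{"gripper":0,"tx":0,"ty":0,"tz":0,"spin":0},{"gripper":0,"tx":0,"ty":0,"tz":0,"spin":0},{"gripper":0,"tx":0,"ty":0,"tz":0,"spin":0}]'
python3 look.py w scene wrist|tail -1
```

```text
clock: 18.3
eef_pos: [489.4, 214.5, 14.0]
tcp_rot: [3.142, 0.0, -2.847]
contact_force: [-0.3, 0.3, 4.3]
opening: 0.001
18.4 [489.4 214.5  14. ] jig [21.5 -0.3] z 12.0 [-0.7 -0.4  4. ]
```

View pics/w_scene.png

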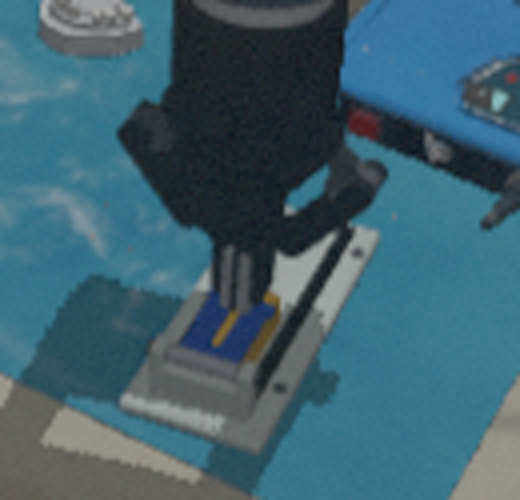

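```bash
python3 -m inch '[{"gripper":0,"tx":0,"ty":0,"tz":0.001,"spin":0},{"gripper":0,"tx":0,"ty":0,"tz":0.001,"spin":0},{"gripper":0,"tx":0,"ty":0,"tz":0,"spin":0},{"gripper":0,"tx":0,"ty":0,"tz":0,"spin":0},{"gripper":0,"tx":0,"ty":0,"tz":0,"spin":0},{"gripper":0,"tx":0,"ty":0,"tz":-0.005,"spin":0},{"gripper":0,"tx":0,"ty":0,"tz":-0.03,"spin":0},{"gripper":0,"tx":0,"ty":0,"tz":-0.05,"spin":0}]'
python3 -m inch '[{"gripper":0,"tx":-0.03,"ty":0,"tz":-0.03,"spin":0},{"gripper":0,"tx":-0.04,"ty":0,"tz":-0.02,"spin":0},{"gripper":0,"tx":-0.04,"ty":0,"tz":0,"spin":0},{"gripper":0,"tx":-0.03,"ty":0,"tz":0,"spin":0},{"gripper":0,"tx":0,"ty":0,"tz":0,"spin":0},{"gripper":0,"tx":0,"ty":0,"tz":0,"spin":0},{"gripper":0,"tx":0,"ty":0,"tz":0,"spin":0},{"gripper":0,"tx":0,"ty":0,"tz":0,"spin":0}]'
python3 look.py x scene wrist|tail -1
```

```text
clock: 19.2
eef_pos: [486.9, 213.4, 95.0]
tcp_rot: [-3.141, -0.006, -2.847]
contact_force: [0.7, 0.1, -0.3]
opening: -0.003
clock: 20.0
eef_pos: [622.1, 254.8, 146.7]
tcp_rot: [-3.142, -0.001, -2.847]
contact_force: [-0.7, -0.3, -0.5]
opening: -0.0
20.1 [622.5 255.  147. ] jig [-117.7   -0.4] z 145.0 [ 0.4 -0.3 -0.8]
```

View pics/x_scene.png

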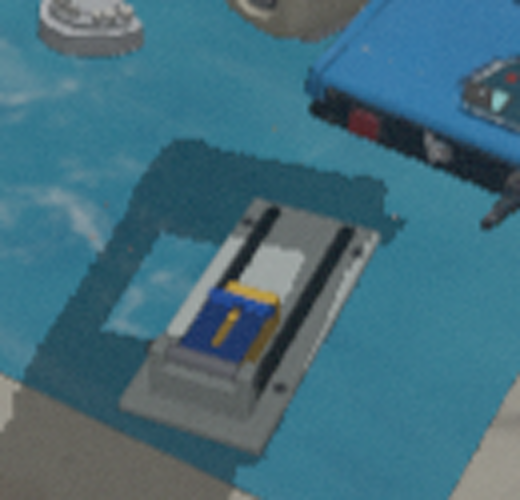

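View pics/x_wrist.png

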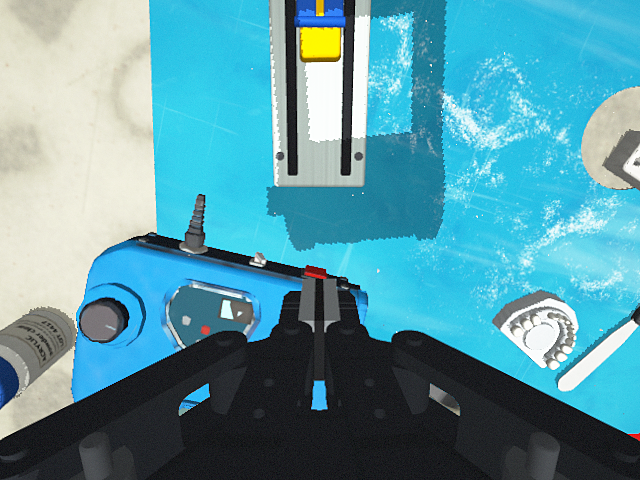

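```bash
python3 - <<'E' | tail -6
from rig import *
from h import *
from fit import inv
f=grab_frame("wrist");g=grab_frame("scene")
cv2.imwrite("pics/y.png",cv2.resize(g["pixels"][250:300,315:365,::-1],None,fx=10,fy=10,interpolation=cv2.INTER_CUBIC))
for th in(0,.1,.2): print(th,[((proj(g,W([(68-48*np.cos(th),y,32+48*np.sin(th))]))[0]-[315,250])*10).round(0).tolist() for y in(17,-17)], proj(f,W([(68-48*np.cos(th),y,32+48*np.sin(th)) for y in(17,-17)])).round(0).tolist())
print("foot",inv(PJ,back(f,[(301,60),(340,60)],27)).round(1), "plate end",inv(PJ,back(f,[(274,186),(366,186)],10)).round(1))
E
```

```text
0 [[334.0, 182.0], [171.0, 134.0]] [[293.0, 20.0], [344.0, 20.0]]
0.1 [[335.0, 164.0], [172.0, 116.0]] [[292.0, 17.0], [345.0, 17.0]]
0.2 [[335.0, 148.0], [171.0, 100.0]] [[292.0, 14.0], [345.0, 14.0]]
foot [[ -3.6  12.2]
 [ -3.6 -15. ]] plate end [[-94.7  35.7]
 [-94.6 -38.4]]
```

View pics/y.png

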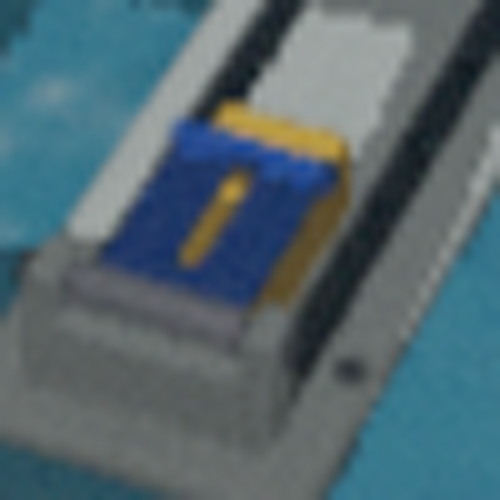

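```bash
python3 -c "
from rig import *
print(sign_off(), sense()['clock'])"
```

```text
the job is handed in; nothing more can be done
the job is handed in; nothing more can be done
```

I pushed the wax over so that it lay flat in the channel, then pushed it up to the stop. The guide I tipped over from behind and pressed down. I handed the job in at about 20 s of the 51 s allowed, with no verdict reported.

**Last checks:**
- **Wax at the stop:** It lies between the rails, its middle about 1–2 mm off the middle line. The push met about 4 N, then I pushed about 2 mm further. The last wrist picture puts the foot end at jig x of about -3.6 mm, where full contact would be -2. That is a gap of at most 1.6 mm and may only be calibration error; the limit is 4 mm.
- **Guide closed:** The guide bar lines up with 0 rad in both the scene and wrist pictures, within about 0.03 rad. It met about 4 N at the bottom, while the hinge itself turns at about 0.3 N.
- **Robot clear:** The arm finished more than 140 mm above the jig, behind it, with no contact force.
- **Cast, bur stand and tube:** The arm's path stayed clear of all three. I did not measure their positions again at the end.

**What disagreed:**
- **Fingertip height:** Both cameras showed the shut fingertips about 22 mm above the reported TCP. Because of this, my first push passed over the wax without touching it. I allowed for it after that.
- **Jig position:** The wrist camera and the fixed cameras differed by about 2–3 mm across the channel.

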